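# Reload the pastry-box stapler

### The arm

A 7-joint arm with a two-finger parallel gripper is mounted at the origin on the work surface. World frame = base frame: x ahead of the robot, y to its left, z up, the work surface at z = 0. Lengths are in m, angles in rad, forces in N, time in s.
With the tool pointing down it reaches from about 0.4 to 0.875 m from the base axis. Payload 19.3 kg.
Tool frame: the origin (TCP) lies on the centre line of the jaws, within the pads' length; the fingertips stand 14 mm ahead of it and the grasp point (between the pads) lies 5 mm behind it; y points along the fingers, x is the direction in which the jaws open and shut, and the axes are right-handed (so a half turn about y gives the same grasp; the last joint's range is limited). The gripper opens to 85 mm and grips with 20 to 120 N. Pads are 22 mm wide; open, the fingers measure 114 mm over their backs; the gripper's body (76 mm by 85 mm) begins 54 mm behind the grasp point. The pads swing forward as they close: fully open they stand 13 mm farther back than shut.
Start: joints at [-1.235, 0.521, -0.036, 1.599, 0.021, 1.021, -0.113], TCP at [0.247, 0.574, 0.245] pointing down, gripper open.
Joint ranges: [-2.91, 2.91], [-0.3, 2.13], [-1.5, 1.42], [0.17, 2.43], [-1.26, 4.41], [0.16, 1.93], [-2.52, 2.52]. Speed limits (rad/s): [1.89, 1.89, 2.39, 2.39, 3.01, 3.01, 3.01].

### API

Orientations are given as [roll, pitch, yaw] about the fixed x, y, z axes, in that order (R = Rz(yaw) Ry(pitch) Rx(roll)).
In Python, from workcell import monitor, grab_frame, workorder gives the robot as it stands.
- The arm moves only by the tool drive_tool, never from a script. Its argument "steps" is one flat list of numbers, 5 for each row, row after row: the finger opening in mm, from 0 to 85.4, then the shift along the world's x, y, z in mm, then the turn about the world's z in degrees. In form: [fingers, tx, ty, tz, twist, fingers, tx, ty, tz, twist, ...]. A call has exactly 5 rows; each row shifts and turns the commanded pose from where the row before left it; what a row does not reach is not made up. A row lasts 1/12 s, in which the tool goes at most 41.7 mm and 7.16 degrees, less where a joint would pass 70% of its speed; a pose out of reach is approached as far as the arm can. A call is refused whole if a number of a shift passes 41.7 or a number of a turn 7.16, either way. A call with a gripper value outside its range is refused whole. The fingers move at their own pace and stop on an object; "grip_force" is the grip in N (left out, the last holds). Time passes only in rows, so rows that do not move let the fingers close, or fill a call up. It gives the time, the measured TCP pose, the force and the opening at its end, in the units of the state.
- monitor.observe(): the state, without advancing time (a new reading comes with each control period).
- grab_frame(name): name is "scene" or "top"; returns a dict with "frame" (384x512x3 uint8, red, green, blue), "vertical_fov" (degrees; the focal length in pixels is half the picture's height over the tangent of half this angle, whatever the lens; pixels are square), "cx", "cy" (the principal point, pixels), "xyz" and "orientation" of the camera in the world. Camera axes: x right, y down, z forward; pixel columns grow to the right and rows downward; lengths in m; the calibration is good to about 2 mm. A picture is of the moment at which its call begins. There is no depth.
- workorder.job_done(): hands the job in, once; it reports no verdict.
The state is a dict: "clock": time; "qpos": joint angles; "qd": joint speeds; "joint_efforts": joint torques, N m; "position": TCP position; "tool_rot": TCP orientation; "force": force on the tool from outside, world axes, zero at the start; "moment": the same for the moment, N m; "grip_width": finger opening in m.
Only numpy, scipy, OpenCV 4.12 (cv2) and the standard library are available. Lean on these libraries where they do the work, as an engineer would, in place of code of your own. Each camera call takes 0.05 s, during which the arm holds its last target. There are 200 camera calls.

### The job

Reload the pastry-box stapler: take the copper staple strip from the blue rack and lay it in the stapler's channel so that it sits flat on the channel floor, pressed against the nose lip by the yellow spring follower. Then close the magazine by sliding the flush red rail all the way forward over the strip. Leave the silver and black strips and everything else on the counter where they are.

Things in the scene. Friction and masses are not known exactly. Their poses are not given: they have to be found in the camera images.
- strip_center (a point): Centre of the copper staple strip: rigid, 66 mm long (its x), 20 mm wide (y), 24 mm high (z up), about 0.1 kg; its ends are alike. It starts in any of the rack slots, standing 5 mm (+-2) out at both ends; the slot walls hide its sides, so only its ends can be gripped there. Held by its ends it does not fit the stapler: put it down and take it by its sides.
- silver_center (a point): Centre of the silver strip, same size as the copper one, in another slot of the rack. Leave it.
- black_center (a point): Centre of the black strip, same size, in another slot of the rack. Leave it.
- rack: Fixed blue rack, 56 mm (its x) by 126 mm (its y), 49 mm high; origin at the centre of its underside. Three slots run along x at y = -42, 0 and +42 mm, 24 mm wide, open on top and at both ends, slot floors at z = 25 mm. The strips' tops are level with its top.
- mat: Fixed cork mat 90 mm (x) by 100 mm (y), 3 mm thick, origin at the centre of its underside on the counter: a free place to put the strip down and take it again.
- stapler: Fixed box stapler, origin in the middle of its underside, axes as nose (which lies at y = -70, z = 32 mm here). 76 mm wide. From -y to +y: white block 102 mm high (y -185 to -115), low throat level with the channel floor, nose lip (y -82 to -70), open channel (to y = 20), white deck 65 mm high (to y = 152) with the red rail let into it.
- nose (a point): Stapler: middle of the channel floor at the lip's inner face, 32 mm above the counter. y runs along the channel from lip to follower, x across, z up. Channel 25 mm wide (30 at the top, inner edges sloped) between side walls 8 mm high, 35 mm over all, to the deck at y = 90 mm. The lip is 12 mm thick (y -12 to 0), 8 mm high. A seated strip has its length along y, its centre at x 0, y 33, z 12 mm.
- follower_face (a point): Middle of the front face of the yellow follower, a block 22 mm wide, 24 mm high, 12 mm thick in the channel; a spring pushes it towards the lip. To load, hold the strip level by its sides, underside just above the lip; push the follower back with the strip's end until the other end is past the lip, then lower and let go: the spring pushes the strip to the lip.
- follower (a joint): Follower travel in m: 0 at rest, face 40 mm from the lip; 0.033 fully back, face 73 mm from the lip; 0.026 with a strip loaded. Spring force about 2 N at rest, 4 N fully back.
- rail (a joint): Red rail travel in m: 0 fully open, 0.094 fully forward (closed: it covers the channel as far as the lip). It starts between 0 and 0.012 and stays where it is left; it takes 1 to 2 N to slide.
- rail_top (a point): Middle of the upper face of the red rail, a bar 124 mm long (y), 36 mm wide, flush in the white deck, no handle: press on it with 5 to 15 N and drag it by friction towards the lip (-y). Upper face 33 mm above the channel floor; underside 27 mm, so it passes 3 mm over a seated strip and the follower. Moves with the rail; when open it is 152 mm behind the lip.
- pitcher_center (a point): Bystander: steel milk pitcher 76 mm across, 90 mm high; half-way up. Leave it.
- jar_center (a point): Bystander: glass jar 60 mm across, 75 mm high; half-way up. Leave it.
- tamper_center (a point): Bystander: dark coffee tamper 58 mm across, 85 mm high; half-way up. Leave it.
- cup_center (a point): Bystander: white cup 80 mm across, 85 mm high; half-way up. Leave it.
Not all that is in view belongs to the job. What is meant by the part that bears strip_center is not green, and is the larger of those in its own colour.

How it is judged:
On the way, in this order (a step that is already met when the one before it is completed fails the run):
1. the copper strip lies let go in the channel, flat on its floor and against the nose lip, with the follower behind it (x of strip_center in the frame of nose between -0.004 and 0.004 m and y of strip_center in the frame of nose between 0.028 and 0.0375 m and z of strip_center in the frame of nose between 0.008 and 0.016 m and angle between the x axis of strip_center and the y axis of nose, either way round below 0.1 rad and angle between the z axis of strip_center and the z axis of nose, either way round below 0.1 rad and value of joint follower above 0.021 m and contact force between the fingers and strip below 0.05 N), for 0.3 s.
2. the red rail is slid fully forward over the strip (x of strip_center in the frame of nose between -0.004 and 0.004 m and y of strip_center in the frame of nose between 0.028 and 0.0375 m and z of strip_center in the frame of nose between 0.008 and 0.016 m and angle between the x axis of strip_center and the y axis of nose, either way round below 0.1 rad and angle between the z axis of strip_center and the z axis of nose, either way round below 0.1 rad and value of joint follower above 0.021 m and value of joint rail above 0.088 m), for 0.2 s.
At the end, for the whole second after the job is handed in: The copper strip rests released in the channel, straight (0.1 rad), its centre within 4 mm of the seated place across and in height and its end within 4.5 mm of the lip, the follower pressed back at least 21 mm; the red rail is within 6 mm of fully forward (all of step 2 and contact force between the fingers and strip below 0.05 N and linear speed of strip below 0.02 m/s); the robot touches nothing.
It fails at once if the silver or black strip is moved more than 3 cm (distance of any of silver_center, black_center from where it was at the start of the episode above 0.03 m).
It fails at once if the pitcher, jar, tamper or cup is moved more than 3 cm (distance of any of pitcher_center, jar_center, tamper_center, cup_center from where it was at the start of the episode above 0.03 m).
It also fails if it takes over 67 s, if anything falls off the work surface, if the arm or the gripper's body presses on something with over 40 N, if the wrist force passes 120 N, or if a joint passes its speed limit or range.

## Working session

There is one attempt and no reset: what is moved stays moved. The work goes in short steps, Python scripts to look and compute and a tool call to move; the robot and the scene stay as the last step left them, time stands still between calls to the robot, and variables do not carry over. Pictures are saved under pics/ and viewed, about 8 in all and at most 12, crops included, and the job is handed in when it is done.

Besides the shell and the picture viewer there is one more tool, called after ">>>" by a JSON object that holds its "fn" and its "kwargs". drive_tool: Moves the arm, as the interface text tells. Its arguments: {"type":"object","properties":{"steps":{"type":"array"},"grip_force":{"type":"number"}},"required":["steps"]}

```bash
ls; mkdir -p pics; python3 - <<'E'
from workcell import monitor, grab_frame, workorder
import cv2,json
s=monitor.observe();print(s)
for n in("scene","top"):
    f=grab_frame(n);im=f.pop("frame");print(n,f)
    cv2.imwrite(f"pics/{n}0.png",im[:,:,::-1])
    cv2.imwrite(f"pics/{n}0b.png",cv2.resize(im[:,:,::-1],(800,600),interpolation=cv2.INTER_CUBIC))
E
```

```text
pics
{'clock': 0.0, 'qpos': array([-1.23520285,  0.52204866, -0.03629301,  1.59999347,  0.02120696,
        1.02110115, -0.1128358 ]), 'qd': array([-0.00076838, -0.00090258,  0.00200054, -0.00046972, -0.00088445,
        0.00152196,  0.00029402]), 'joint_efforts': array([-1.12068621e-03, -9.27115059e+01,  1.97914526e+00, -3.69927406e+01,
        1.76789862e-02,  8.44591734e-03, -3.34044933e-05]), 'position': array([0.24664429, 0.57392753, 0.24470973]), 'tool_rot': array([-1.57090247e+00,  1.16079827e-03,  1.16493057e+00]), 'force': array([ 0.02777639, -0.23745205, -0.44888043]), 'moment': array([-0.00415241, -0.04708186, -0.00727282]), 'grip_width': 0.0854552952603431}
scene {'vertical_fov': 53.756309309248365, 'cx': 251.64067429898776, 'cy': 196.15054469692836, 'xyz': array([0.95148719, 0.52169631, 0.7570279 ]), 'orientation': array([-2.3802362 ,  0.01766909,  2.42031409])}
top {'vertical_fov': 47.18335345150831, 'cx': 265.0954605900964, 'cy': 183.02276310156057, 'xyz': array([ 0.4055253 , -0.01153208,  1.39068675]), 'orientation': array([-3.05067207,  0.02372623, -1.5498579 ])}
```

View pics/top0b.png

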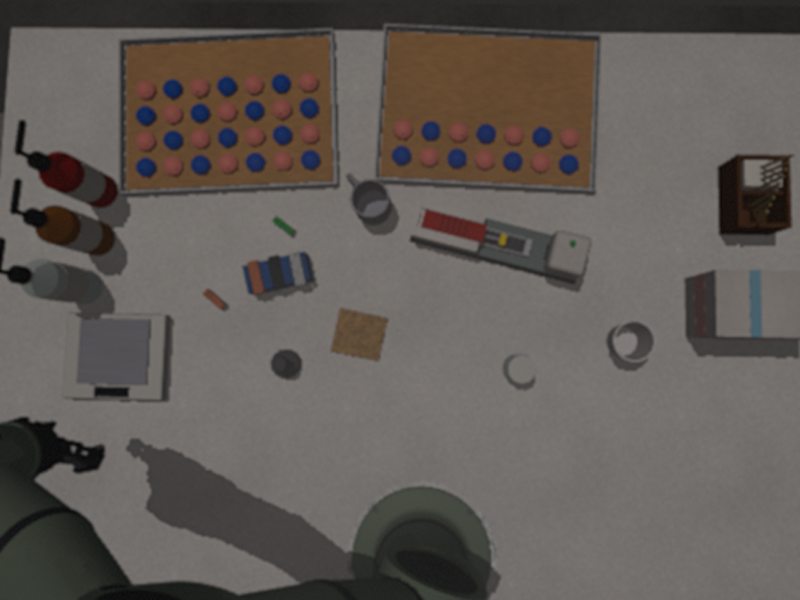

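View pics/scene0b.png

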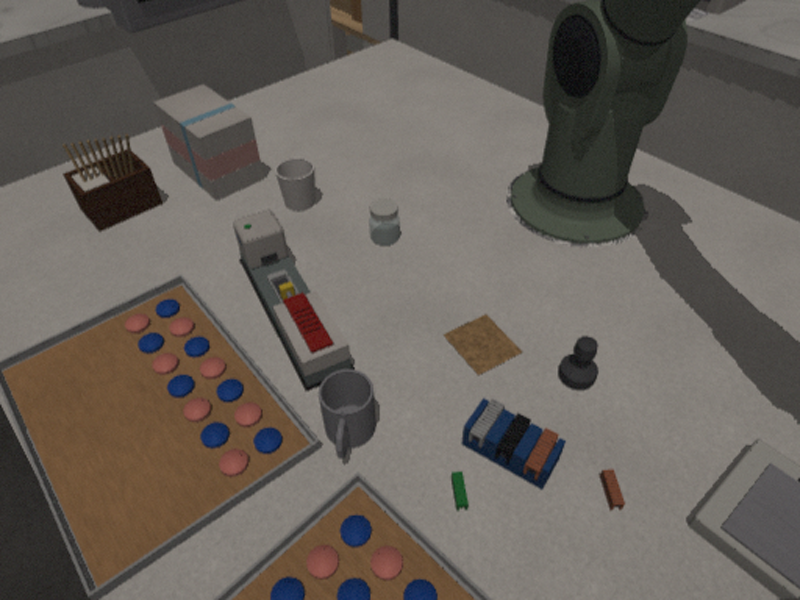

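The top view shows the rack near (278,272) with copper in the leftmost slot (255,277), black in the middle and silver on the right. The mat is at (360,334), the stapler runs from (415,235) to (590,260) with the rail on the left and the lip side on the right. The small copper piece at (215,299) is a decoy.

```bash
cat > h.py <<'E'
import numpy as np,cv2
from scipy.spatial.transform import Rotation as Ro
from workcell import monitor, grab_frame, workorder
def ray(f,uv):
    h=384/2/np.tan(np.radians(f["vertical_fov"])/2)
    uv=np.atleast_2d(uv).astype(float)
    d=np.c_[(uv[:,0]-f["cx"])/h,(uv[:,1]-f["cy"])/h,np.ones(len(uv))]
    return d@Ro.from_euler("xyz",f["orientation"]).as_matrix().T
def plane(f,uv,z):
    d=ray(f,uv);c=np.array(f["xyz"]);return (c+d*((z-c[2])/d[:,2])[:,None])[:,:2]
def proj(f,P):
    h=384/2/np.tan(np.radians(f["vertical_fov"])/2)
    p=(np.atleast_2d(P)-f["xyz"])@Ro.from_euler("xyz",f["orientation"]).as_matrix()
    return np.c_[p[:,0]/p[:,2]*h+f["cx"],p[:,1]/p[:,2]*h+f["cy"]]
def blobs(f,lo,hi,z,amin=20,roi=None):
    """plane-projected rectangles of HSV blobs"""
    m=cv2.inRange(cv2.cvtColor(f["frame"],cv2.COLOR_RGB2HSV),np.array(lo),np.array(hi))
    if roi: k=np.zeros_like(m);k[roi[1]:roi[3],roi[0]:roi[2]]=255;m&=k
    out=[]
    for c in cv2.findContours(m,cv2.RETR_EXTERNAL,cv2.CHAIN_APPROX_NONE)[0]:
        if cv2.contourArea(c)<amin: continue
        w=plane(f,c[:,0],z)*1000
        r=cv2.minAreaRect(w.astype(np.float32))
        out.append((c[:,0].mean(0).round(1),cv2.contourArea(c),np.round(r[0],1),np.round(r[1],1),round(r[2],1)))
    return out
E
python3 - <<'E'
from h import *
T=grab_frame("top");S=grab_frame("scene")
for n,f in(("top",T),("scene",S)):
    hsv=cv2.cvtColor(f["frame"],cv2.COLOR_RGB2HSV)
    print(n)
    pts={"top":[(163,177),(175,175),(190,171),(230,214),(290,144),(322,153),(330,155),(137,191)],"scene":[(346,290),(330,280),(312,270),(308,219),(198,205),(185,186),(180,179)]}[n]
    for p in pts: print(p,hsv[p[1],p[0]],f["frame"][p[1],p[0]])
    for nm,lo,hi,z in(("copper",(3,110,60),(14,255,255),.049),("red",(0,170,60),(2,255,255),.065),("red2",(175,150,50),(180,255,255),.065),("mat",(11,80,60),(20,255,255),.003),("yellow",(20,120,80),(35,255,255),.056),("blue",(105,110,30),(125,255,255),.049)):
        for b in blobs(f,lo,hi,z): print(nm,*b)
def crop(f,a,s): 
    x0,y0,x1,y1=a;return cv2.resize(f["frame"][y0:y1,x0:x1,::-1],None,fx=s,fy=s,interpolation=cv2.INTER_CUBIC)
a=crop(T,(255,125,385,190),6);b=crop(T,(140,135,270,235),6)
cv2.imwrite("pics/c1.png",cv2.convertScaleAbs(crop(T,(120,125,385,240),3),alpha=1.5))
cv2.imwrite("pics/c2.png",cv2.convertScaleAbs(crop(S,(140,125,400,330),3),alpha=1.5))
E
```

```text
top
(163, 177) [  9 129 103] [103  66  51]
(175, 175) [15 23 44] [44 42 40]
(190, 171) [  0   5 102] [102 100 100]
(230, 214) [ 15 102  95] [95 76 57]
(290, 144) [  1 139  75] [75 36 34]
(322, 153) [ 24 194 130] [130 111  31]
(330, 155) [165  10  53] [53 51 52]
(137, 191) [  8 135 102] [102  63  48]
copper [136.5 190.8] 36.0 [495.6 418.2] [42.6 10.3] 50.8
copper [163.2 177.2] 87.5 [539.3 338. ] [62.1 17.1] 14.8
copper [129.7 108.6] 676.5 [769.8 452.9] [ 93.2 220.9] 3.4
copper [91.9 89.7] 161.5 [808.9 574.1] [54.5 48.7] 30.8
copper [100.9  81.3] 29.0 [840.7 548.9] [33.9 22.2] 52.6
copper [375.1  63.6] 44.5 [ 905.4 -309.6] [24.9 48.2] 89.9
copper [92.4 56.7] 173.0 [918.5 579.3] [57.2 58.7] 66.8
copper [126.2  53.8] 168.0 [928.9 471.5] [65.2 49. ] 68.7
copper [304.1  70.8] 6657.0 [ 869.  -114.9] [412.4 255.9] 87.7
copper [97.5 40.6] 26.0 [973.9 565.3] [56.7 45. ] 3.3
copper [253.9  38.9] 44.5 [982.2  69.7] [33.5 54.8] 34.2
copper [201.5  39.1] 37.5 [979.3 236.1] [54.3 29.4] 20.9
copper [155.   35.1] 21.0 [991.8 383.2] [29.7 63.9] 0.6
copper [166.2  70.9] 3075.0 [867.  372.1] [276.3 341.
[... 2949 characters left out ...]
 -140.1] [35.1 22.4] 68.8
blue [268.6 378.3] 193.0 [785.1 359.9] [20.2 35.2] 48.4
blue [226.  378.1] 207.0 [841.2 308.8] [22.  35.7] 48.4
blue [183.9 377.7] 221.0 [897.  259.1] [22.  36.2] 48.4
blue [227.1 339.1] 269.0 [798.1 257.3] [36.9 34.3] 50.3
blue [171.2 281.3] 194.5 [808.6  79.4] [37.8 34.1] 56.2
blue [137.4 278. ] 190.0 [858.3  23.5] [34.6 36.9] 48.0
blue [325.9 285.7] 808.0 [562.8 301.5] [ 79.7 127.4] 14.2
blue [146.8 249.6] 158.0 [804.8 -29. ] [38.3 34.1] 58.8
blue [115.3 246.4] 156.5 [854. -85.] [34.8 38.5] 4.7
blue [125.6 221.5] 129.0 [ 800.  -137.3] [34.5 38.1] 2.9
blue [ 96.4 218.9] 128.0 [ 849.9 -192.5] [35.9 38.4] 21.8
blue [106.9 196.9] 109.0 [ 795.6 -245.2] [33.3 39.5] 2.7
```

View pics/c1.png

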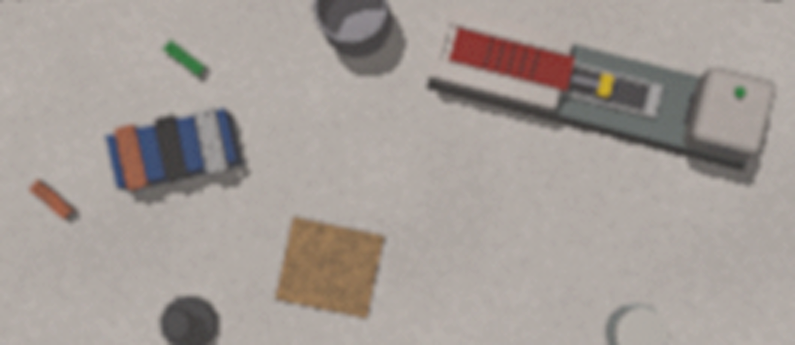

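View pics/c2.png

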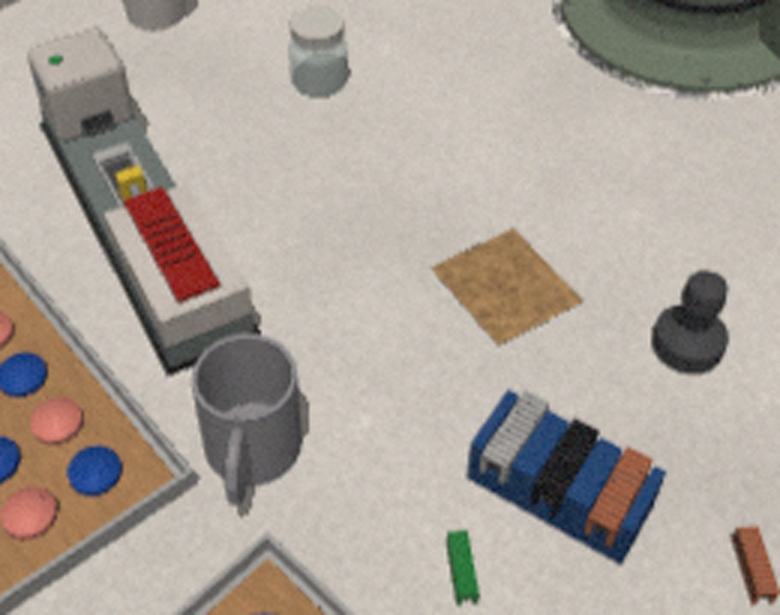

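>>> {"fn": "drive_tool", "kwargs": {"steps": [85, 29.3, -23.6, -5, -5.26, 85, 29.3, -23.6, -5, -5.26, 85, 29.3, -23.6, -5, -5.26, 85, 29.3, -23.6, -5, -5.26, 85, 29.3, -23.6, -5, -5.26], "grip_force": 60}}

```text
clock: 0.62
position: [0.3943, 0.4549, 0.2201]
tool_rot: [-1.571, -0.0, 0.702]
force: [0.5, 0.5, 0.2]
grip_width: 0.0849
```

>>> {"fn": "drive_tool", "kwargs": {"steps": [85, 29.3, -23.6, -10, -5.26, 85, 29.3, -23.6, -10, -5.26, 85, 29.3, -23.6, -10, -5.26, 85, 29.3, -23.6, -10, -5.26, 85, 29.3, -23.6, -10, -5.26]}}

```text
clock: 1.03
position: [0.5409, 0.3369, 0.1698]
tool_rot: [-1.571, 0.0, 0.243]
force: [0.6, 1.5, 0.3]
grip_width: 0.0847
```

```bash
python3 - <<'E'
from h import *
s=monitor.observe();print(s["clock"],s["position"]*1000,np.degrees(s["tool_rot"]),s["force"])
T=grab_frame("top");S=grab_frame("scene")
for n,f in(("top",T),("scene",S)):
    for nm,lo,hi,z in(("red",(0,110,40),(5,255,255),.065),("yellow",(20,110,70),(35,255,255),.056),("white",(0,0,88),(180,28,255),.065),("whiteblk",(0,0,88),(180,28,255),.102),("grey",(60,15,30),(110,80,110),.032)):
        roi=(262,125,382,185) if n=="top" else (145,130,235,245)
        for b in blobs(f,lo,hi,z,roi=roi,amin=20): print(n,nm,*b)
    print([tuple(int(v) for v in cv2.cvtColor(f["frame"],cv2.COLOR_RGB2HSV)[p[1],p[0]]) for p in ([(345,150),(365,158),(290,158)] if n=="top" else [(195,175),(167,165),(160,150)])])
E
```

```text
1.0333 [540.90941655 336.8548568  169.80834088] [-9.00010155e+01  2.76595922e-04  1.38971887e+01] [0.58938451 1.48575987 0.3397637 ]
top red [290.5 144.3] 369.0 [645.7 -52.5] [122.3  32.1] 76.2
top yellow [321.4 153.3] 24.5 [ 620.9 -147.7] [13.3 22.5] 76.7
top white [328.6 153.7] 79.5 [ 616.7 -158.5] [91.7 38.7] 76.7
top white [315.8 155.3] 4697.0 [ 616.2 -147. ] [181.6 362.7] 0.9
top whiteblk [328.6 153.7] 79.5 [ 610.8 -154.4] [89.2 37.6] 76.7
top whiteblk [315.8 155.3] 4697.0 [ 610.3 -143.3] [176.5 352.5] 0.9
[(75, 12, 83), (17, 19, 119), (15, 21, 73)]
scene red [196.9 206.3] 496.0 [646.7 -51.2] [126.3  35.9] 76.2
scene yellow [182.9 185.2] 52.0 [ 626.9 -140.8] [36.5 22.8] 65.8
scene white [187.9 189.5] 7065.0 [ 616.  -155.1] [437.5 271.8] 50.5
scene whiteblk [187.9 189.5] 7065.0 [ 633.9 -119. ] [414.1 257.3] 50.5
scene grey [189.4 176.9] 50.0 [ 585.  -179.8] [90.1 14. ] 76.6
scene grey [170.4 179.9] 118.5 [ 649.  -204.6] [152.5  84.9] 44.8
[(16, 23, 145), (0, 11, 48), (16, 24, 137)]
```

```bash
python3 - <<'E'
from h import *
T=grab_frame("top");S=grab_frame("scene")
a=np.radians(76.2);uy=np.array([np.cos(a),np.sin(a)]);ux=np.array([uy[1],-uy[0]])
nose=np.array([610.4,-192.6])
print("walls",*blobs(T,(0,0,88),(180,28,255),.040,roi=(262,125,382,185))[0])
# rectified views of the stapler in nose frame at wall-top height / rail height, 4px per mm
out=[]
for f in(T,S):
  for z in(.040,.065):
    X,Y=np.meshgrid(np.arange(-45,46,.5),np.arange(-125,170,.5))
    P=nose/1000+(X[...,None]*ux+Y[...,None]*uy)/1000
    P=np.concatenate([P,np.full(X.shape+(1,),z)],-1).reshape(-1,3)
    m=proj(f,P).reshape(X.shape+(2,)).astype(np.float32)
    im=cv2.remap(f["frame"],m[...,0],m[...,1],cv2.INTER_CUBIC)
    g=cv2.cvtColor(im,cv2.COLOR_RGB2GRAY).astype(int)
    if z==.04:
      yi=lambda y:int((y+125)*2)
      print("across y=10..35:",g[yi(8):yi(36)].mean(0)[::4].astype(int))
      print("along centre x-6..6, y -30..60:",g[yi(-30):yi(60),78:104].mean(1)[::4].astype(int))
    im=cv2.convertScaleAbs(im[:,:,::-1],alpha=1.6)
    for k in(-15,0,20,40): im[yi(k) if 0 else int((k+125)*2),:6]=(0,255,0)
    im[:6,90]=(0,255,0);out.append(im)
cv2.imwrite("pics/rect.png",np.hstack(out))
E
```

```text
walls [328.5 153.7] 84.0 [ 621.  -161.4] [94.8 38.7] 74.8
across y=10..35: [ 59  47  51  64  75  83  85  86  85  85  85  82  79  80  87  91  86  75
  64  60  59  60  60  60  59  59  59  60  64  74  87  95  96  90  85  83
  83  82  82  83  92 109 124 133 136 135]
along centre x-6..6, y -30..60: [ 84  84  83  84  84  84  83  83  87  98 110 119 123 123 116 100  81  66
  58  58  59  59  60  60  60  60  60  60  60  60  60  58  56  62  79 101
 116 124 126 123 113  99  85  76  73]
across y=10..35: [139 139 139 139 137 120  91  80  81  82  83  80  81  83  92 107 112 105
  93  88  88  88  88  90  88  88  86  74  56  53  69  96  93  77  78  81
  81  80  80  80  81  81  76  64  48  34]
along centre x-6..6, y -30..60: [ 82  81  80  81  81  80  81  87  97 108 116 121 119 112 102  87  75  70
  67  60  54  51  51  51  60  79 101 118 127 128 124 116 103  87  78  79
  82  86  87  86  84  84  84  80  66]
```

View pics/rect.png

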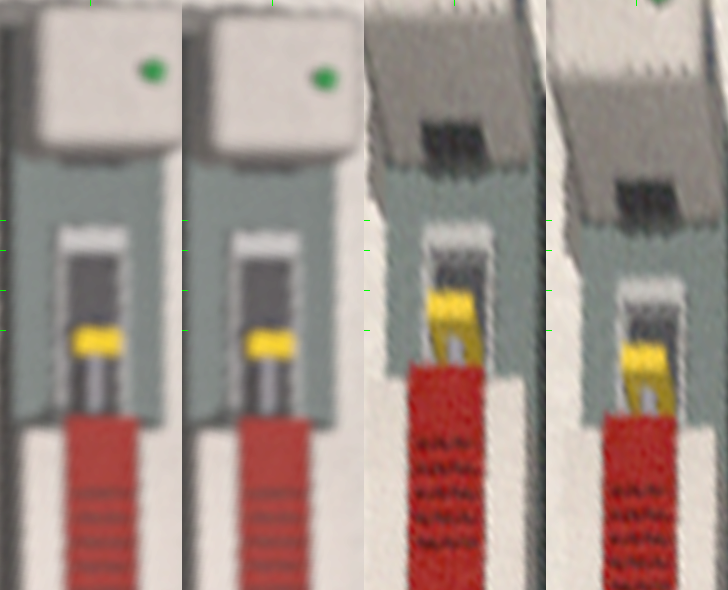

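>>> {"fn": "drive_tool", "kwargs": {"steps": [85, -0.5, 0.5, -20, 0, 85, -0.5, 0.5, -20, 0, 85, 0, 0, -20, 0, 85, 0, 0, -20, 0, 85, 0, 0, -20, 0]}}

```text
clock: 1.65
position: [0.5378, 0.3407, 0.0697]
tool_rot: [-1.57, -0.0, 0.249]
force: [-0.1, -0.5, -0.8]
grip_width: 0.0848
```

The rectified views show walls, lip, follower and rail clearly. The walls are centred about +2 mm in x off my first guess in both cameras, and the lip fits within 1 mm.

```bash
python3 - <<'E'
from h import *
for i in range(2):
    T=grab_frame("top");s=monitor.observe();print(s["clock"],s["position"]*1000,np.degrees(s["tool_rot"]),s["force"])
print(*blobs(grab_frame("scene"),(3,110,60),(14,255,255),.049,roi=(320,260,380,320)))
E
```

```text
1.7 [536.1827395  339.73644723  65.98118581] [-90.04073314   0.23339363  14.30102711] [-2.9809479  -1.27269316 -5.8381583 ]
1.75 [536.44420658 339.64376311  67.83541161] [-90.04805763   0.24013999  14.28196187] [-0.99912175 -0.29309355  1.00330011]
```

>>> {"fn": "drive_tool", "kwargs": {"steps": [85, 0, 0, 0, 0, 85, 0, 0, 0, 0, 85, 0, 0, 0, 0, 85, 0, 0, 0, 0, 85, 0, 0, 0, 0]}}

```text
clock: 2.22
position: [0.5389, 0.3394, 0.0709]
tool_rot: [-1.57, -0.001, 0.247]
force: [0.1, 0.6, 0.7]
grip_width: 0.085
```

```bash
python3 - <<'E'
from h import *
s=monitor.observe();print(s["clock"],s["position"]*1000,np.degrees(s["tool_rot"]),s["force"])
f=grab_frame("scene")
cv2.imwrite("pics/g1.png",cv2.convertScaleAbs(cv2.resize(f["frame"][200:340,270:430,::-1],None,fx=4,fy=4,interpolation=cv2.INTER_CUBIC),alpha=1.6))
E
```

```text
2.2167 [538.94363828 339.42819448  70.93240291] [-8.99759516e+01 -4.39273175e-02  1.41482814e+01] [0.07496514 0.55112515 0.65802932]
```

View pics/g1.png

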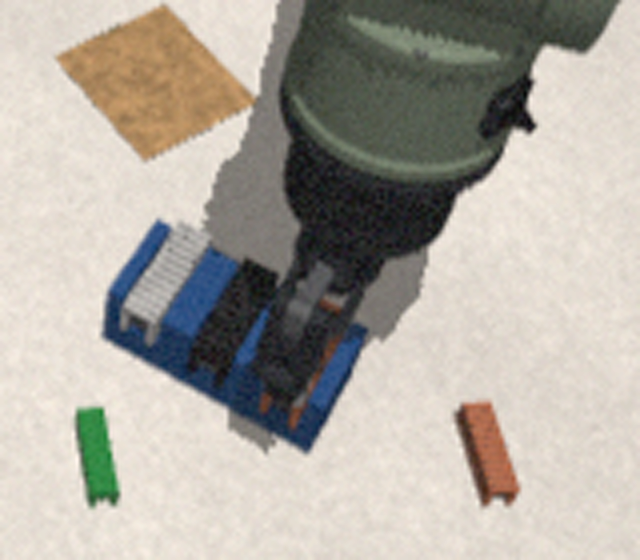

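The gripper hangs straight above the copper strip, jaws along it. Lowering and gripping the ends.

>>> {"fn": "drive_tool", "kwargs": {"steps": [85, 0.8, -0.5, -9, 0, 85, 0.7, -0.5, -9, 0, 85, 0, 0, -6, 0, 85, 0, 0, -3, 0, 85, 0, 0, 0, 0]}}

```text
clock: 2.68
position: [0.5397, 0.3378, 0.042]
tool_rot: [-1.571, 0.002, 0.247]
force: [-0.5, 0.2, 0.8]
grip_width: 0.085
```

>>> {"fn": "drive_tool", "kwargs": {"steps": [75, 0, 0, 0, 0, 68, 0, 0, 0, 0, 60, 0, 0, 0, 0, 55, 0, 0, 0, 0, 55, 0, 0, 0, 0]}}

```text
clock: 3.1
position: [0.5406, 0.3384, 0.0441]
tool_rot: [-1.57, -0.001, 0.247]
force: [-0.6, -1.5, 7.3]
grip_width: 0.0642
```

>>> {"fn": "drive_tool", "kwargs": {"steps": [50, 0, 0, 0, 0, 50, 0, 0, 0, 0, 50, 0, 0, 2, 0, 50, 0, 0, 4, 0, 50, 0, 0, 4, 0]}}

```text
clock: 3.52
position: [0.5402, 0.3382, 0.0537]
tool_rot: [-1.571, 0.0, 0.247]
force: [-0.9, -0.4, -0.9]
grip_width: 0.0644
```

>>> {"fn": "drive_tool", "kwargs": {"steps": [50, 0, 0, 8, 0, 50, 0, 0, 14, 0, 50, 0, 0, 16, 0, 50, 0, 0, 16, 0, 50, 0, 0, 14, 0]}}

```text
clock: 3.93
position: [0.5405, 0.3384, 0.1236]
tool_rot: [-1.57, -0.001, 0.247]
force: [-0.5, -0.4, -0.8]
grip_width: 0.0644
```

>>> {"fn": "drive_tool", "kwargs": {"steps": [50, -5, -8, 4, 2, 50, -8, -15, 0, 4, 50, -10, -20, 0, 6, 50, -10, -20, 0, 6, 50, -10, -20, 0, 6]}}

```text
clock: 4.35
position: [0.4969, 0.2545, 0.1266]
tool_rot: [-1.571, -0.001, 0.671]
force: [0.5, -0.4, -1.0]
grip_width: 0.0641
```

```bash
python3 - <<'E'
from h import *
s=monitor.observe();print(s["clock"],s["position"]*1000,np.degrees(s["tool_rot"]),s["force"],s["grip_width"])
f=grab_frame("scene")
cv2.imwrite("pics/g2.png",cv2.convertScaleAbs(cv2.resize(f["frame"][180:340,260:430,::-1],None,fx=3.5,fy=3.5,interpolation=cv2.INTER_CUBIC),alpha=1.6))
E
```

```text
4.35 [496.92035394 254.48099299 126.55288537] [-9.00276337e+01 -6.21788169e-02  3.84615819e+01] [ 0.50444766 -0.40305183 -1.02507517] 0.06411302929897447
```

View pics/g2.png

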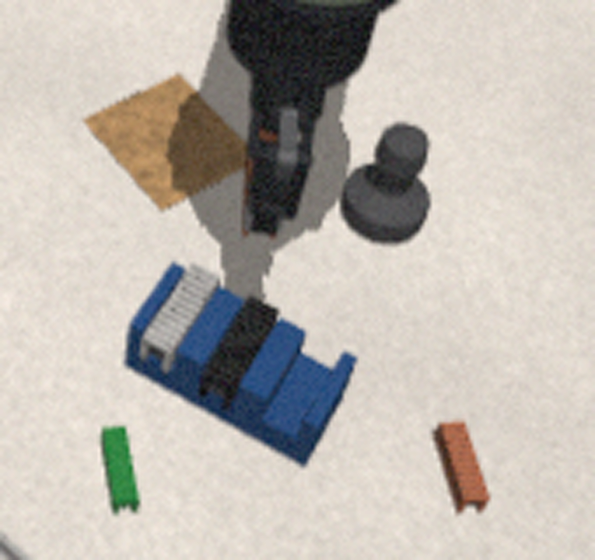

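>>> {"fn": "drive_tool", "kwargs": {"steps": [50, -11, -20, 0, 6.4, 50, -11, -20, 0, 6.4, 50, -11, -20, -5, 6.4, 50, -11, -20, -10, 6.4, 50, -11, -20, -10, 6.4]}}

```text
clock: 4.82
position: [0.4423, 0.1546, 0.1014]
tool_rot: [-1.573, -0.001, 1.229]
force: [1.1, -0.6, -1.8]
grip_width: 0.0639
```

>>> {"fn": "drive_tool", "kwargs": {"steps": [50, -9, -20, -12, 6, 50, 0, 0, -16, 0, 50, 0, 0, -16, 0, 50, 0, 0, -10, 0, 50, 0, 0, -6, 0]}}

```text
clock: 5.23
position: [0.4335, 0.1352, 0.0399]
tool_rot: [-1.571, 0.0, 1.329]
force: [-0.7, -0.2, -1.3]
grip_width: 0.0646
```

>>> {"fn": "drive_tool", "kwargs": {"steps": [50, 0, 0, -6, 0, 50, 0, 0, -4, 0, 50, 0, 0, -3, 0, 50, 0, 0, -2, 0, 50, 0, 0, 0, 0]}}

```text
clock: 5.65
position: [0.4332, 0.1353, 0.0252]
tool_rot: [-1.571, 0.0, 1.329]
force: [0.6, 0.8, -1.5]
grip_width: 0.0641
```

>>> {"fn": "drive_tool", "kwargs": {"steps": [50, 0, 0, -1.5, 0, 50, 0, 0, -1, 0, 50, 0, 0, -1, 0, 50, 0, 0, 0, 0, 50, 0, 0, 0, 0]}}

```text
clock: 6.07
position: [0.4334, 0.1352, 0.0221]
tool_rot: [-1.571, -0.0, 1.329]
force: [-0.9, 0.3, 5.9]
grip_width: 0.0644
```

>>> {"fn": "drive_tool", "kwargs": {"steps": [50, 0, 0, -1, 0, 50, 0, 0, 0, 0, 50, 0, 0, 0, 0, 50, 0, 0, 0, 0, 50, 0, 0, 0, 0]}}

```text
clock: 6.48
position: [0.4334, 0.1353, 0.0219]
tool_rot: [-1.572, -0.0, 1.329]
force: [-7.2, -1.3, 37.2]
grip_width: 0.0643
```

>>> {"fn": "drive_tool", "kwargs": {"steps": [50, 0, 0, 1, 0, 72, 0, 0, 0, 0, 85, 0, 0, 0, 0, 85, 0, 0, 0, 0, 85, 0, 0, 2, 0]}}

```text
clock: 6.9
position: [0.4331, 0.1352, 0.0235]
tool_rot: [-1.57, 0.0, 1.329]
force: [0.1, 0.3, 0.4]
grip_width: 0.0847
```

>>> {"fn": "drive_tool", "kwargs": {"steps": [85, 0, 0, 10, 0, 85, 0, 0, 15, 0, 85, 0, 0, 15, 0, 85, 0, 0, 15, 0, 85, 0, 0, 5, 0]}}

```text
clock: 7.32
position: [0.4339, 0.1354, 0.0861]
tool_rot: [-1.573, -0.001, 1.329]
force: [0.5, -0.6, -0.0]
grip_width: 0.0848
```

```bash
python3 - <<'E'
from h import *
s=monitor.observe();print(s["clock"],s["position"]*1000,np.degrees(s["tool_rot"]),s["force"],s["grip_width"])
for n in("top","scene"):
    f=grab_frame(n)
    roi=(200,180,260,250) if n=="top" else (260,170,350,260)
    for b in blobs(f,(3,125,50),(12,255,255),.027,roi=roi,amin=8): print(n,*b)
cv2.imwrite("pics/g3.png",cv2.convertScaleAbs(cv2.resize(f["frame"][160:270,240:380,::-1],None,fx=4,fy=4,interpolation=cv2.INTER_CUBIC),alpha=1.6))
E
```

```text
7.3167 [433.90234658 135.37830384  86.06699679] [-9.01066715e+01 -7.21853372e-02  7.61326481e+01] [ 0.54372982 -0.63942207 -0.03821221] 0.08483657878276046
scene [309.4 216.4] 200.0 [439.9 140.1] [77.8 33.3] 73.8
```

View pics/g3.png

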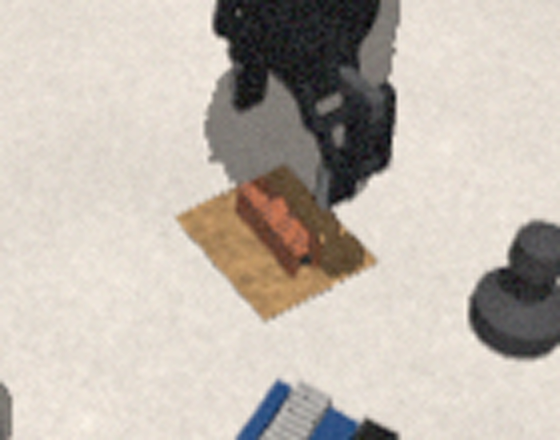

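>>> {"fn": "drive_tool", "kwargs": {"steps": [60, 0, 0, 5, -6, 60, 0, 0, 0, -7, 60, 0, 0, 0, -7, 60, 0, 0, 0, -7, 60, 0, 0, 0, -7]}}

```text
clock: 7.83
position: [0.433, 0.1351, 0.0882]
tool_rot: [-1.571, 0.001, 0.73]
force: [-0.8, 0.0, -0.2]
grip_width: 0.0599
```

>>> {"fn": "drive_tool", "kwargs": {"steps": [60, 0, 0, 0, -7, 50, 0, 0, 0, -7, 50, 0, 0, 0, -7, 50, 0, 0, 0, -7, 50, 0, 0, 0, -7]}}

```text
clock: 8.25
position: [0.433, 0.135, 0.0882]
tool_rot: [-1.572, 0.001, 0.119]
force: [0.2, 0.5, 0.1]
grip_width: 0.05
```

>>> {"fn": "drive_tool", "kwargs": {"steps": [50, 0, 0, 0, -7, 50, 0, 0, 0, -7, 50, 0, 0, 0, -7, 50, 0, 0, -8, 0, 50, 0, 0, -10, 0]}}

```text
clock: 8.67
position: [0.4332, 0.1355, 0.07]
tool_rot: [-1.571, -0.001, -0.237]
force: [-0.5, 0.1, 0.2]
grip_width: 0.0498
```

>>> {"fn": "drive_tool", "kwargs": {"steps": [50, 0, 0, -12, 0, 50, 0, 0, -12, 0, 50, 0, 0, -10, 0, 50, 0, 0, -6, 0, 50, 0, 0, -2, 0]}}

```text
clock: 9.08
position: [0.4327, 0.1348, 0.0274]
tool_rot: [-1.572, 0.002, -0.24]
force: [-0.3, -0.3, -0.1]
grip_width: 0.0502
```

>>> {"fn": "drive_tool", "kwargs": {"steps": [35, 0, 0, 0, 0, 25, 0, 0, 0, 0, 15, 0, 0, 0, 0, 10, 0, 0, 0, 0, 10, 0, 0, 0, 0]}}

```text
clock: 9.5
position: [0.4335, 0.1353, 0.0293]
tool_rot: [-1.57, -0.001, -0.241]
force: [-1.7, -2.2, 7.7]
grip_width: 0.0181
```

>>> {"fn": "drive_tool", "kwargs": {"steps": [10, 0, 0, 0, 0, 10, 0, 0, 2, 0, 10, 0, 0, 6, 0, 10, 0, 0, 12, 0, 10, 0, 0, 15, 0]}}

```text
clock: 9.92
position: [0.4329, 0.1351, 0.0642]
tool_rot: [-1.571, 0.001, -0.242]
force: [0.6, 0.4, -1.2]
grip_width: 0.0181
```

>>> {"fn": "drive_tool", "kwargs": {"steps": [10, 3, -6, 14, 0, 10, 12, -22, 14, 0, 10, 17, -30, 14, 0, 10, 17, -30, 4, 0, 10, 17, -30, 0, 0]}}

```text
clock: 10.33
position: [0.5004, 0.0162, 0.1117]
tool_rot: [-1.57, -0.002, -0.241]
force: [0.2, 1.5, -0.9]
grip_width: 0.0183
```

>>> {"fn": "drive_tool", "kwargs": {"steps": [10, 17, -31, 0, 0, 10, 17, -31, 0, 0, 10, 17, -31, 0, 0, 10, 17, -31, 0, 0, 10, 17, -31, 0, 0]}}

```text
clock: 10.75
position: [0.5848, -0.1394, 0.1105]
tool_rot: [-1.571, -0.0, -0.242]
force: [1.0, 0.9, -0.3]
grip_width: 0.0182
```

>>> {"fn": "drive_tool", "kwargs": {"steps": [10, 16, -28, 0, 0, 10, 9, -16, 0, 0, 10, 4, -8, 0, 0, 10, 0, 0, -10, 0, 10, 0, 0, -6, 0]}}

```text
clock: 11.17
position: [0.6127, -0.1888, 0.0928]
tool_rot: [-1.57, 0.001, -0.241]
force: [-0.5, 0.9, -1.7]
grip_width: 0.0187
```

```bash
cat > chk.py <<'E'
import sys
from h import *
s=monitor.observe();p=s["position"]*1000;print(s["clock"],p,np.degrees(s["tool_rot"]),s["force"],s["grip_width"])
a=np.radians(76.2);uy=np.array([np.cos(a),np.sin(a)]);ux=np.array([uy[1],-uy[0]]);nose=np.array([612.3,-193.1])
print("TCP in nose xy",(p[:2]-nose)@ux,(p[:2]-nose)@uy,p[2]-32)
f=grab_frame("scene")
im=cv2.convertScaleAbs(cv2.resize(f["frame"][130:260,130:270,::-1],None,fx=5,fy=5,interpolation=cv2.INTER_CUBIC)[:600],alpha=1.6)
cv2.imwrite(f"pics/{sys.argv[1]}.png",im)
c=p[:2]
# predicted corners of strip if held as believed: bottom at TCP-26
for z in(p[2]-26,p[2]-2):
    Q=[np.r_[c+sx*10*ux+sy*33*uy,z]/1000 for sx in(-1,1) for sy in(-1,1)]
    print("z",z,"strip corners px(crop)",((proj(f,Q)-[130,130])*5).round(0).tolist())
E
python3 chk.py s1
```

```text
11.1667 [ 612.69280406 -188.77722532   92.84896303] [-8.99739649e+01  4.68780839e-02 -1.38344225e+01] [-0.4621148   0.85650568 -1.73850529] 0.018656810001065376
TCP in nose xy -0.6496609018945267 4.2916915885999485 60.848963025249134
z 66.84896302524913 strip corners px(crop) [[231.0, 161.0], [273.0, 233.0], [196.0, 173.0], [237.0, 246.0]]
z 90.84896302524913 strip corners px(crop) [[224.0, 128.0], [266.0, 200.0], [189.0, 139.0], [230.0, 212.0]]
```

View pics/s1.png

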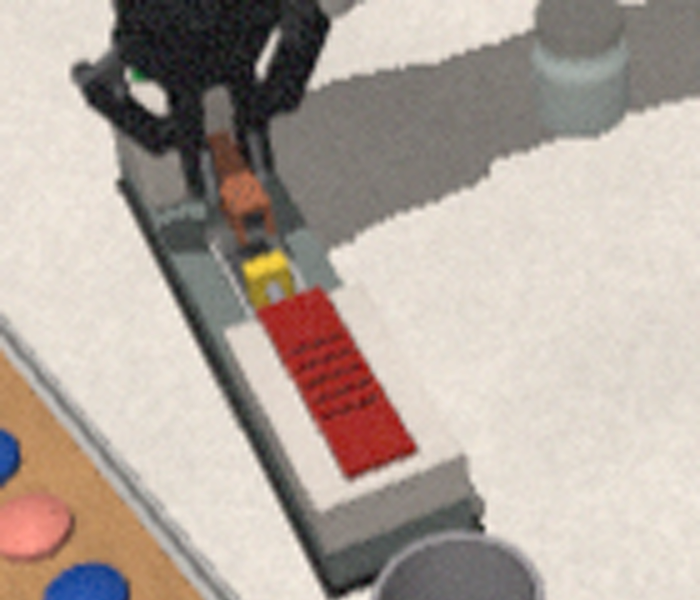

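>>> {"fn": "drive_tool", "kwargs": {"steps": [10, 0.2, -1, -6, 0, 10, 0, -0.6, -8, 0, 10, 0, 0, -6, 0, 10, 0, 0, -2, 0, 10, 0, 0, 0, 0]}}

```text
clock: 11.63
position: [0.6131, -0.191, 0.0711]
tool_rot: [-1.571, 0.001, -0.242]
force: [-0.1, -0.1, -1.2]
grip_width: 0.0182
```

```bash
cat > cmpx.py <<'E'
from h import *
s=monitor.observe();p=s["position"]*1000
a=np.radians(76.2);uy=np.array([np.cos(a),np.sin(a)]);ux=np.array([uy[1],-uy[0]]);nose=np.array([612.3,-193.1])
print(s["clock"],"TCP nose",(p[:2]-nose)@ux,(p[:2]-nose)@uy,p[2]-32,s["force"],np.degrees(s["tool_rot"]))
f=grab_frame("scene");hsv=cv2.cvtColor(f["frame"],cv2.COLOR_RGB2HSV)
for nm,lo,hi in(("copper",(2,100,35),(14,255,255)),("yellow",(20,110,70),(35,255,255))):
    m=cv2.inRange(hsv,np.array(lo),np.array(hi));k=np.zeros_like(m);k[140:205,155:205]=255;m&=k
    for z in((p[2]-2,p[2]-26) if nm=="copper" else (56.,)):
        ys,xs=np.nonzero(m);w=(plane(f,np.c_[xs,ys],z/1000)*1000-nose);X=w@ux;Y=w@uy
        for y0 in np.arange(-30,60,6):
            q=(Y>=y0)&(Y<y0+6)
            if q.sum()>4: print(nm,round(z),"y",y0,"x",X[q].min().round(1),X[q].max().round(1),q.sum())
E
python3 cmpx.py
```

```text
11.6333 TCP nose 0.23361393715500176 2.210176393559614 39.05675306964372 [-0.06531498 -0.12499639 -1.19336091] [-8.99994138e+01  6.49146883e-02 -1.38374576e+01]
copper 69 y -30 x -10.0 2.5 7
copper 69 y -24 x -8.6 1.4 6
copper 69 y -18 x -8.2 2.8 6
copper 69 y -12 x -6.8 3.1 7
copper 69 y -6 x -7.8 2.1 6
copper 69 y 0 x -9.8 3.5 8
copper 69 y 6 x -8.4 6.2 10
copper 69 y 12 x -9.4 8.8 11
copper 69 y 18 x -10.4 10.1 12
copper 69 y 24 x -10.0 12.8 14
copper 69 y 30 x -8.7 11.7 14
copper 69 y 36 x -9.6 13.0 11
copper 69 y 42 x -6.9 12.0 6
copper 45 y -30 x -14.7 -2.0 7
copper 45 y -24 x -15.7 -0.6 8
copper 45 y -18 x -15.3 2.2 11
copper 45 y -12 x -16.3 3.6 11
copper 45 y -6 x -14.9 6.3 12
copper 45 y 0 x -15.9 7.7 15
copper 45 y 6 x -15.5 7.9 13
copper 45 y 12 x -14.1 6.9 8
yellow 56 y 36 x -9.7 10.8 11
yellow 56 y 42 x -10.7 9.8 13
yellow 56 y 48 x -10.3 12.4 15
yellow 56 y 54 x -9.0 13.6 14
```

>>> {"fn": "drive_tool", "kwargs": {"steps": [10, 0, 0, -1.5, 0, 10, 0, 0, -1.5, 0, 10, 0.95, 3.9, 0, 0, 10, 1.2, 4.85, 0, 0, 10, 1.2, 4.85, 0, 0]}}

```text
clock: 12.1
position: [0.6168, -0.1775, 0.0689]
tool_rot: [-1.571, 0.0, -0.242]
force: [-0.3, -2.1, -2.2]
grip_width: 0.0186
```

>>> {"fn": "drive_tool", "kwargs": {"steps": [10, 1.2, 4.85, 0, 0, 10, 1.2, 4.85, 0, 0, 10, 1.2, 4.85, 0, 0, 10, 0.7, 2.9, 0, 0, 10, 0, 0, 0, 0]}}

```text
clock: 12.52
position: [0.6213, -0.1595, 0.0688]
tool_rot: [-1.571, 0.0, -0.241]
force: [-1.1, -2.9, 0.1]
grip_width: 0.0183
```

```bash
python3 cmpx.py
```

```text
12.5167 TCP nose 0.7386094036618525 34.817658891086204 36.80446677956931 [-1.06679191 -2.86760282  0.11526938] [-8.99903047e+01  9.44781795e-04 -1.38003417e+01]
copper 67 y 6 x -7.6 3.3 7
copper 67 y 12 x -8.6 2.3 6
copper 67 y 18 x -9.6 2.6 7
copper 67 y 24 x -8.2 3.9 8
copper 67 y 30 x -7.8 4.2 8
copper 67 y 36 x -8.8 5.5 10
copper 67 y 42 x -9.8 8.2 12
copper 67 y 48 x -9.4 10.8 13
copper 67 y 54 x -9.0 12.1 14
copper 43 y -24 x -12.4 -3.5 5
copper 43 y -18 x -13.4 -2.1 7
copper 43 y -12 x -14.4 -4.2 6
copper 43 y -6 x -15.5 -2.9 8
copper 43 y 0 x -12.6 -1.5 8
copper 43 y 6 x -13.6 -1.2 7
copper 43 y 12 x -15.7 1.6 11
copper 43 y 18 x -14.3 2.9 11
copper 43 y 24 x -15.3 5.6 14
copper 43 y 30 x -14.9 8.3 14
copper 43 y 36 x -13.5 9.6 14
copper 43 y 42 x -14.5 8.5 13
```

>>> {"fn": "drive_tool", "kwargs": {"steps": [10, 0.1, 2.4, 0, 0, 10, 0, 0, 0, 0, 10, 0, 0, -2, 0, 10, 0, 0, -2, 0, 10, 0, 0, -1.5, 0]}}

```text
clock: 12.98
position: [0.6211, -0.1581, 0.063]
tool_rot: [-1.571, 0.0, -0.242]
force: [-1.0, -3.7, 0.6]
grip_width: 0.0184
```

>>> {"fn": "drive_tool", "kwargs": {"steps": [10, 0, 0, -1.5, 0, 10, 0, 0, -1, 0, 10, 0, 0, 0, 0, 10, 0, 0, 0, 0, 10, 0, 0, 0, 0]}}

```text
clock: 13.4
position: [0.621, -0.1579, 0.0606]
tool_rot: [-1.571, 0.0, -0.242]
force: [0.4, -3.4, -4.5]
grip_width: 0.0179
```

```bash
python3 cmpx.py|head -1
```

```text
13.4 TCP nose 0.055520454986141464 36.25228807613187 28.6014790947591 [ 0.40372309 -3.39388839 -4.47051137] [-9.00035919e+01  2.59756387e-02 -1.38527190e+01]
```

>>> {"fn": "drive_tool", "kwargs": {"steps": [10, 0, 0.5, -1, 0, 10, 0, 0, 0, 0, 10, 0, 0, -0.8, 0, 10, 0, 0, 0, 0, 10, 0, 0, 0, 0]}}

```text
clock: 13.87
position: [0.6213, -0.1575, 0.059]
tool_rot: [-1.571, -0.0, -0.242]
force: [-1.2, -2.6, 0.1]
grip_width: 0.0183
```

>>> {"fn": "drive_tool", "kwargs": {"steps": [10, 0, 0, -0.6, 0, 10, 0, 0, 0, 0, 10, 0, 0, 0, 0, 10, 0, 0, 0, 0, 10, 0, 0, 0, 0]}}

```text
clock: 14.28
position: [0.6213, -0.1574, 0.0584]
tool_rot: [-1.571, -0.0, -0.242]
force: [-0.5, -2.8, 1.4]
grip_width: 0.0184
```

>>> {"fn": "drive_tool", "kwargs": {"steps": [10, 0, 0, -0.5, 0, 10, 0, 0, 0, 0, 10, 0, 0, 0, 0, 10, 0, 0, 0, 0, 10, 0, 0, 0, 0]}}

```text
clock: 14.7
position: [0.6213, -0.1574, 0.0584]
tool_rot: [-1.571, -0.0, -0.242]
force: [-3.7, -2.4, 9.8]
grip_width: 0.0178
```

```bash
python3 chk.py s2
```

```text
14.7 [ 621.29731796 -157.44234228   58.40477249] [-8.99907651e+01 -1.53840029e-02 -1.38509698e+01] [-3.69559165 -2.35953523  9.84022325] 0.017829487922836892
TCP in nose xy 0.2320595101423727 36.77453511110335 26.40477248664596
z 32.40477248664596 strip corners px(crop) [[259.0, 242.0], [302.0, 317.0], [225.0, 254.0], [267.0, 330.0]]
z 56.40477248664596 strip corners px(crop) [[252.0, 210.0], [296.0, 286.0], [218.0, 222.0], [260.0, 298.0]]
```

View pics/s2.png

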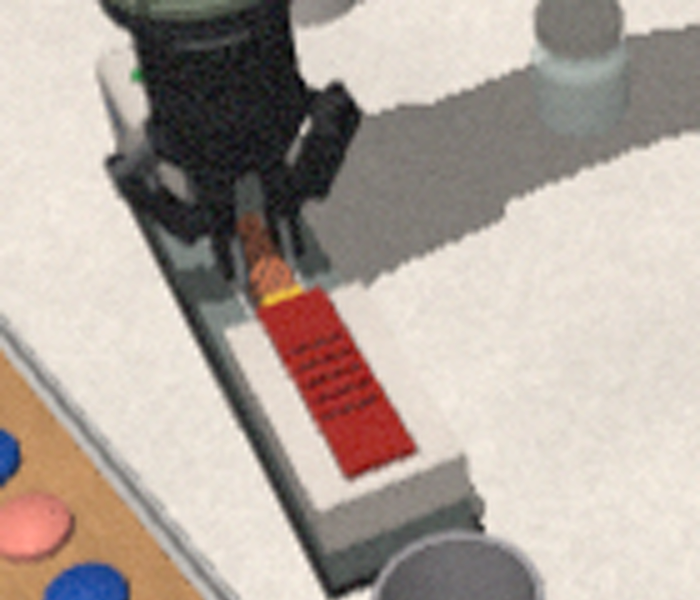

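>>> {"fn": "drive_tool", "kwargs": {"steps": [10, 0, 0, 0.5, 0, 28, 0, 0, 0, 0, 32, 0, 0, 0, 0, 32, 0, 0, 0, 0, 32, 0, 0, 0, 0]}}

```text
clock: 15.17
position: [0.6212, -0.157, 0.0582]
tool_rot: [-1.57, 0.0, -0.241]
force: [-0.0, 0.2, 0.5]
grip_width: 0.0321
```

>>> {"fn": "drive_tool", "kwargs": {"steps": [32, 0, 0, 5, 0, 32, 0, 0, 12, 0, 32, 0, 0, 20, 0, 32, 5, 20, 25, 0, 32, 8, 33, 25, 0]}}

```text
clock: 15.58
position: [0.6333, -0.1082, 0.1473]
tool_rot: [-1.573, -0.0, -0.247]
force: [0.6, 0.2, 1.1]
grip_width: 0.032
```

>>> {"fn": "drive_tool", "kwargs": {"steps": [10, 8, 33, 10, 0, 0, 8, 33, 0, 0, 0, 2, 8, 0, 0, 0, 0, 0, 0, 0, 0, 0, 0, 0, 0]}}

```text
clock: 16.0
position: [0.6521, -0.0306, 0.1558]
tool_rot: [-1.571, -0.0, -0.241]
force: [-0.2, 0.3, -0.5]
grip_width: -0.0002
```

```bash
sed -i 's/f=grab_frame("scene")/f=grab_frame("scene");cv2.imwrite("pics\/last_top.png",grab_frame("top")["frame"][:,:,::-1])/' chk.py; python3 chk.py s3; python3 cmpx.py
```

```text
16.0 [652.07530797 -30.56686246 155.79408264] [-9.00073264e+01 -1.97822775e-02 -1.37943326e+01] [-0.17040814  0.28784623 -0.45871308] -0.0001875016696335826
TCP in nose xy -0.14242620701990602 167.32924322279467 123.79408263786343
z 129.79408263786343 strip corners px(crop) [[324.0, 261.0], [378.0, 350.0], [285.0, 275.0], [337.0, 365.0]]
z 153.79408263786343 strip corners px(crop) [[318.0, 224.0], [372.0, 313.0], [278.0, 238.0], [331.0, 328.0]]
16.1 TCP nose 0.035036116210892594 165.66658278455074 123.55713654571218 [-0.28666077 -0.23626124 -0.31555004] [-9.00318169e+01 -1.32655543e-02 -1.39350819e+01]
```

View pics/s3.png

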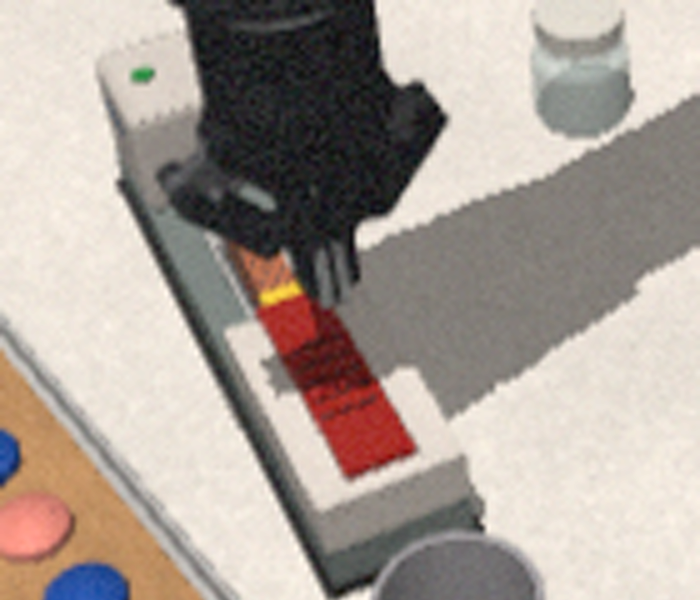

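>>> {"fn": "drive_tool", "kwargs": {"steps": [0, 2, 9, -10, 0, 0, 2.3, 9, -20, 0, 0, 0, 0, -20, 0, 0, 0, 0, -12, 0, 0, 0, 0, -8, 0]}}

```text
clock: 16.57
position: [0.6556, -0.0131, 0.0831]
tool_rot: [-1.572, 0.002, -0.242]
force: [0.1, 0.2, -0.1]
grip_width: 0.0002
```

```bash
python3 - <<'E'
from h import *
s=monitor.observe();p=s["position"]*1000
a=np.radians(76.2);uy=np.array([np.cos(a),np.sin(a)]);ux=np.array([uy[1],-uy[0]]);nose=np.array([612.3,-193.1])
print(s["clock"],"TCP nose",(p[:2]-nose)@ux,(p[:2]-nose)@uy,p[2]-32,s["force"])
for n,roi in(("scene",(155,140,205,210)),("top",(300,135,345,170))):
    f=grab_frame(n);hsv=cv2.cvtColor(f["frame"],cv2.COLOR_RGB2HSV)
    for nm,lo,hi,z in(("copper",(2,100,35),(14,255,255),.056),("yellow",(17,110,60),(35,255,255),.056),("red",(0,110,40),(3,255,255),.065)):
        m=cv2.inRange(hsv,np.array(lo),np.array(hi));k=np.zeros_like(m);k[roi[1]:roi[3],roi[0]:roi[2]]=255
        ys,xs=np.nonzero(m&k)
        if len(xs)<3: print(n,nm,len(xs));continue
        w=plane(f,np.c_[xs,ys],z)*1000-nose
        print(n,nm,len(xs),"x",np.percentile(w@ux,[2,50,98]).round(1),"y",np.percentile(w@uy,[2,50,98]).round(1))
E
```

```text
16.5667 TCP nose -0.8720811490224208 185.1663932090963 51.07159701907902 [ 0.05157972  0.16687623 -0.05078206]
scene copper 56 x [-1.2  6.1 14. ] y [  1.   30.9 145.5]
scene yellow 0
scene red 28 x [ 1.7  9.5 15.9] y [ 94.9 109.7 153.8]
top copper 222 x [-13.5  -1.5  15.9] y [  5.1  54.2 114.9]
top yellow 39 x [-13.4  -2.    8.9] y [65.4 72.8 80.4]
top red 106 x [-15.7   0.9  14.7] y [ 85.7 100.1 116.7]
```

>>> {"fn": "drive_tool", "kwargs": {"steps": [0, 0, 0, -2, 0, 0, 0, 0, -1, 0, 0, 0, 0, 0, 0, 0, 0, 0, 0, 0, 0, 0, 0, 0, 0]}}

```text
clock: 17.08
position: [0.6566, -0.0128, 0.0826]
tool_rot: [-1.571, -0.001, -0.242]
force: [-0.5, -0.8, -0.6]
grip_width: 0.0003
```

>>> {"fn": "drive_tool", "kwargs": {"steps": [0, 0, 0, -1, 0, 0, 0, 0, 0, 0, 0, 0, 0, 0, 0, 0, 0, 0, 0, 0, 0, 0, 0, 0, 0]}}

```text
clock: 17.5
position: [0.6564, -0.0128, 0.0811]
tool_rot: [-1.571, 0.0, -0.242]
force: [0.1, 0.5, -0.7]
grip_width: 0.0002
```

>>> {"fn": "drive_tool", "kwargs": {"steps": [0, 0, 0, -1, 0, 0, 0, 0, 0, 0, 0, 0, 0, 0, 0, 0, 0, 0, 0, 0, 0, 0, 0, 0, 0]}}

```text
clock: 17.92
position: [0.6564, -0.0128, 0.0801]
tool_rot: [-1.571, -0.0, -0.242]
force: [-0.6, 0.1, 0.5]
grip_width: 0.0
```

>>> {"fn": "drive_tool", "kwargs": {"steps": [0, 0, 0, -0.5, 0, 0, 0, 0, 0, 0, 0, 0, 0, -0.3, 0, 0, 0, 0, 0, 0, 0, 0, 0, 0, 0]}}

```text
clock: 18.33
position: [0.6564, -0.0128, 0.0793]
tool_rot: [-1.571, 0.0, -0.242]
force: [-0.1, 1.0, -0.8]
grip_width: 0.0003
```

>>> {"fn": "drive_tool", "kwargs": {"steps": [0, 0, 0, -0.5, 0, 0, 0, 0, 0, 0, 0, 0, 0, 0, 0, 0, 0, 0, 0, 0, 0, 0, 0, 0, 0]}}

```text
clock: 18.75
position: [0.6565, -0.0128, 0.0791]
tool_rot: [-1.571, -0.0, -0.242]
force: [-1.1, -0.5, 5.3]
grip_width: 0.0003
```

>>> {"fn": "drive_tool", "kwargs": {"steps": [0, 0, 0, -0.4, 0, 0, 0, 0, 0, 0, 0, 0, 0, 0, 0, 0, 0, 0, 0, 0, 0, 0, 0, 0, 0]}}

```text
clock: 19.17
position: [0.6565, -0.0128, 0.079]
tool_rot: [-1.57, -0.0, -0.242]
force: [-3.4, -0.1, 10.6]
grip_width: 0.0001
```

>>> {"fn": "drive_tool", "kwargs": {"steps": [0, -0.5, -2, 0, 0, 0, -0.95, -3.9, 0, 0, 0, -0.95, -3.9, 0, 0, 0, -0.95, -3.9, 0, 0, 0, -0.95, -3.9, 0, 0]}}

```text
clock: 19.58
position: [0.6522, -0.0302, 0.079]
tool_rot: [-1.57, -0.0, -0.242]
force: [-3.0, 1.5, 10.4]
grip_width: 0.0
```

```bash
cat > rail.py <<'E'
from h import *
s=monitor.observe();p=s["position"]*1000
a=np.radians(76.2);uy=np.array([np.cos(a),np.sin(a)]);ux=np.array([uy[1],-uy[0]]);nose=np.array([612.3,-193.1])
print(s["clock"],"TCP nose",(p[:2]-nose)@ux,(p[:2]-nose)@uy,p[2]-32,s["force"])
for n,roi in(("top",(262,125,360,185)),("scene",(150,140,235,250))):
    f=grab_frame(n);hsv=cv2.cvtColor(f["frame"],cv2.COLOR_RGB2HSV)
    m=cv2.inRange(hsv,np.array((0,110,40)),np.array((4,255,255)))|cv2.inRange(hsv,np.array((176,110,40)),np.array((180,255,255)));k=np.zeros_like(m);k[roi[1]:roi[3],roi[0]:roi[2]]=255
    ys,xs=np.nonzero(m&k)
    if len(xs)<3: print(n,len(xs));continue
    w=plane(f,np.c_[xs,ys],.065)*1000-nose
    print(n,"red",len(xs),"y",np.percentile(w@uy,[1,50,99]).round(1))
E
python3 rail.py
```

```text
19.5833 TCP nose -0.10645931253302467 167.6778470752804 46.99331551031955 [-3.04903614  1.54633522 10.38883318]
top red 141 y [ 67.2  86.4 106.8]
scene red 154 y [ 75.4 173.8 190.1]
```

>>> {"fn": "drive_tool", "kwargs": {"steps": [0, -0.95, -3.9, 0, 0, 0, -0.95, -3.9, 0, 0, 0, -0.95, -3.9, 0, 0, 0, -0.95, -3.9, 0, 0, 0, -0.95, -3.9, 0, 0]}}

```text
clock: 20.1
position: [0.6474, -0.0497, 0.079]
tool_rot: [-1.57, -0.0, -0.242]
force: [-3.3, 2.0, 10.5]
grip_width: 0.0002
```

>>> {"fn": "drive_tool", "kwargs": {"steps": [0, -0.95, -3.9, 0, 0, 0, -0.95, -3.9, 0, 0, 0, -0.95, -3.9, 0, 0, 0, -0.95, -3.9, 0, 0, 0, -0.95, -3.9, 0, 0]}}

```text
clock: 20.52
position: [0.6426, -0.0693, 0.079]
tool_rot: [-1.57, -0.0, -0.242]
force: [-4.9, 1.9, 11.3]
grip_width: 0.0001
```

>>> {"fn": "drive_tool", "kwargs": {"steps": [0, -0.95, -3.9, 0, 0, 0, -0.95, -3.9, 0, 0, 0, -0.95, -3.9, 0, 0, 0, -0.95, -3.9, 0, 0, 0, -0.95, -3.9, 0, 0]}}

```text
clock: 20.93
position: [0.6378, -0.0888, 0.079]
tool_rot: [-1.57, 0.0, -0.242]
force: [-4.3, 3.0, 10.7]
grip_width: 0.0001
```

>>> {"fn": "drive_tool", "kwargs": {"steps": [0, -0.95, -3.9, 0, 0, 0, -0.95, -3.9, 0, 0, 0, -0.7, -2.9, 0, 0, 0, 0, 0, 0, 0, 0, 0, 0, 0, 0]}}

```text
clock: 21.35
position: [0.6356, -0.0995, 0.079]
tool_rot: [-1.57, -0.001, -0.242]
force: [-1.7, 1.5, 10.1]
grip_width: 0.0003
```

```bash
python3 rail.py
```

```text
21.35 TCP nose 0.2585684630400756 96.43729817740412 47.02015180314527 [-1.68455469  1.50992111 10.07965153]
top red 67 y [-1.9  7.2 16.9]
scene red 157 y [ -1.9 103.4 122.2]
```

>>> {"fn": "drive_tool", "kwargs": {"steps": [0, -0.5, -2, 0, 0, 0, -0.5, -2, 0, 0, 0, -0.5, -2, 0, 0, 0, 0, 0, 0, 0, 0, 0, 0, 0, 0]}}

```text
clock: 21.87
position: [0.6345, -0.105, 0.079]
tool_rot: [-1.57, -0.001, -0.241]
force: [0.7, 3.7, 7.0]
grip_width: -0.0003
```

```bash
python3 rail.py
```

```text
21.8667 TCP nose 0.5254897081362733 90.88239356557028 47.02527663445993 [0.69492443 3.72568442 6.99621036]
top red 42 y [-2.1  3.5  9.8]
scene red 171 y [ -2.4 101.  122. ]
```

The rail no longer moves while the tool does (slipping at the stop). Lifting off and checking.

>>> {"fn": "drive_tool", "kwargs": {"steps": [0, 0, 0, 5, 0, 0, 0, 0, 15, 0, 0, 0, 0, 25, 0, 0, -15, 0, 30, 0, 0, -30, 5, 30, 0]}}

```text
clock: 22.38
position: [0.5903, -0.1015, 0.1835]
tool_rot: [-1.572, -0.001, -0.242]
force: [0.9, 0.6, 1.3]
grip_width: -0.0
```

>>> {"fn": "drive_tool", "kwargs": {"steps": [0, -35, 10, 10, 0, 0, -35, 10, 0, 0, 0, -30, 10, 0, 0, 0, -20, 5, 0, 0, 0, 0, 0, 0, 0]}}

```text
clock: 22.8
position: [0.4659, -0.0649, 0.1931]
tool_rot: [-1.57, 0.002, -0.242]
force: [0.6, -0.1, 0.8]
grip_width: -0.0004
```

```bash
python3 rail.py; python3 - <<'E'
from h import *
T=grab_frame("top");S=grab_frame("scene")
c=lambda f,a,s:cv2.resize(f["frame"][a[1]:a[3],a[0]:a[2],::-1],s,interpolation=cv2.INTER_CUBIC)
a=c(T,(140,115,390,245),(700,364));b=c(S,(145,135,245,245),(264,290)); d=c(S,(250,170,400,330),(309,290))
o=np.vstack([a[:300],np.hstack([b,d,np.zeros((290,127,3),np.uint8)])])
cv2.imwrite("pics/fin.png",cv2.convertScaleAbs(o,alpha=1.6))
E
```

```text
22.8 TCP nose -172.71317215009887 89.55312919859654 161.07196051860276 [ 0.55412685 -0.09139069  0.77176823]
top red 444 y [ -0.9  57.  117.3]
scene red 465 y [ -3.2  62.1 120.8]
```

View pics/fin.png

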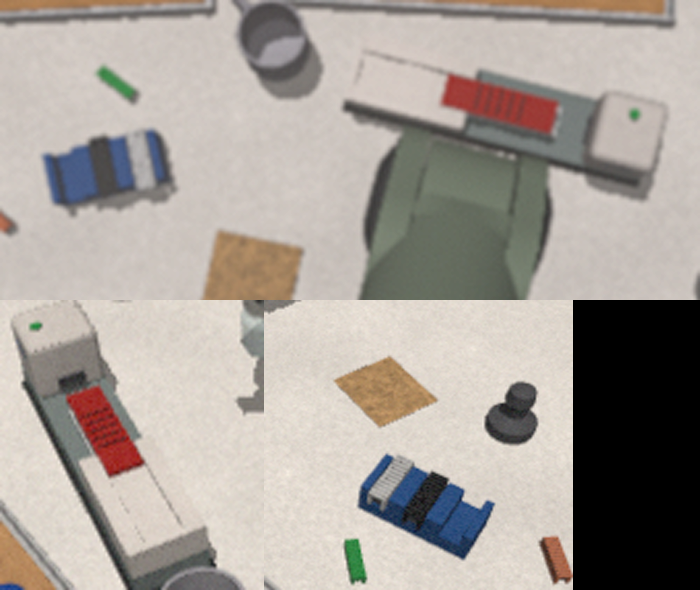

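The rail covers the channel as far as the lip (centre about 58 mm behind it, so about 93.5 mm of travel). Silver, black and the bystanders in view look undisturbed.

```bash
python3 -c "
from workcell import workorder; print(workorder.job_done())"
```

```text
the job is handed in; nothing more can be done
None
```

The stapler is reloaded and the job is handed in at about 23 s of the 67 s allowed; no verdict was reported.

**What I did:**
- I took the copper strip from the rack by its ends, put it down on the mat and took it again by its sides.
- I pushed the follower back with the strip, lowered it to the channel floor (about 10 N of contact) and let go.
- I then pressed on the red rail with about 10 N and dragged it forward until it stopped and the tool slipped on it.

**Last checks:**
- **Strip, checked before the rail covered it:** it looked flat in the channel. The follower's yellow top was centred about 73 mm behind the lip, where 72 mm is expected with a strip loaded.
- **Rail:** both cameras put its centre about 58–59 mm behind the lip, which is about 93.5 mm of travel.
- **Everything else:** silver, black, the pitcher and the tamper look unmoved. The cup and jar were not fully in my final crops, but the arm never went near them. The gripper is clear of everything.

**Limits of the checks:**
- The two cameras disagreed by 1–2.5 mm on some edges, such as the lip. In the top view the copper seemed to start about 5 mm from the lip, while the scene view gave 1 mm. I trusted the follower position there.
- The strip cannot be seen under the closed rail, so I did not check it again after closing.

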